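# Put the full paint pot away in the pot store

## Robot

A 6-joint arm with a two-finger parallel gripper is mounted at the origin on a cart in front of the work surface, level with it; the furniture and walls round the work are solid. World frame = base frame: x ahead of the robot, y to its left, z up, the work surface at z = 0. Lengths are in mm, angles in rad, forces in N, time in s.
With the tool pointing down it reaches from about 300 to 775 mm from the base axis. Payload 14.6 kg.
Tool frame: the origin (TCP) lies midway between the tips of the shut fingers; the grasp point (between the pads) lies 19 mm behind it; z points along the fingers, y is the line along which they close (so a half turn about z gives the same grasp; the last joint's range is limited). The gripper opens to 85 mm and grips with 20 to 120 N. Pads are 22 mm wide; open, the fingers measure 114 mm over their backs; the gripper's body (76 mm by 85 mm) begins 54 mm behind the grasp point. The pads swing forward as they close: fully open they stand 13 mm farther back than shut.
Start: joints at [1.127, 0.3, 1.521, -0, 1.321, -0.067], TCP at [202.367, 511.407, 231.281] pointing down, gripper open.
Joint ranges: [-3.03, 3.03], [-0.79, 2.21], [0.23, 2.52], [-1.04, 4.18], [0, 3.07], [-2.55, 2.55]. Speed limits (rad/s): [2.22, 2.22, 2.57, 3.14, 3.14, 3.14].

## Interface

Orientations are given as a rotation vector (axis times angle).
In Python, from cell import r gives the robot as it stands.
- The arm moves only by the tool step_arm, never from a script. Its argument "deltas" is a list of rows, each a list of 3 entries, a list of its own where there are three numbers: the closure, from -1 (fully open) to 1 (shut), then the shift along the tool's x, y, z in cm, then the turn, a rotation vector about the tool's x, y, z in rad. In form: [[fingers, [dx, dy, dz], [wx, wy, wz]], ...]. A call has exactly 8 rows; each row is the pose to reach, as a shift and turn from the pose commanded when the call began, along the tool's axes at that moment; what a row does not reach only later rows make up. A row lasts 1/12 s, in which the tool goes at most 41.7 mm and 7.16 degrees, less where a joint would pass 70% of its speed; a pose out of reach is approached as far as the arm can. A call with a gripper value outside its range is refused whole. The fingers move at their own pace and stop on an object; the grip force is fixed at half the most. Time passes only in rows, so rows that repeat a pose let the fingers close, or fill a call up. It gives the time, the measured TCP pose, the force, the opening and the grip force at its end, in the units of the state.
- r.observe(): the state, without advancing time (a new reading comes with each control period).
- r.read_camera(name): name is "side" or "top" or "wrist"; returns the picture (480x640x3 uint8, red, green, blue); there is no depth.
- r.calibration(name): a dict with "fx", "fy", "cx", "cy" (pixels), "k1" (the pictures are not rectified: a ray, as slopes to the right and down, at radius r is drawn at 1 + k1 r^2 times it, then the intrinsics apply), "R" (3x3) and "t" (3): a world point X has camera coordinates R X + t. Camera axes: x right, y down, z forward; pixel columns grow to the right and rows downward; lengths in mm; the calibration is good to about 2 mm. A picture is of the moment at which its call begins: read the wrist's pose just before it. calibration takes no time and is no camera call; for the wrist camera it gives the pose at the moment of the call.
- r.finish_job(): hands the job in; it is judged then, once.
The state is a dict: "t": time; "joints": joint angles; "dq": joint speeds; "joint_efforts": joint torques, N m; "tcp_pos": TCP position; "ee_rot": TCP orientation; "ft_force": force on the tool from outside, world axes, zero at the start; "ft_torque": the same for the moment, N m; "finger_gap": opening from 0.0 (shut) to 1.0 (fully open); "grasp_force": force on a finger pad.
Only numpy, scipy, OpenCV 4.12 (cv2) and the standard library are available. Lean on these libraries where they do the work, as an engineer would, in place of code of your own. Each camera call takes 0.05 s, during which the arm holds its last target. There are 200 camera calls.

## Task

One of the two paint pots is still out on the bench in front of the pot store: slide it along the bench into the store's open compartment beside the other pot, without lifting or tipping it, because it is full of wet paint. Then draw the sloping cover all the way down so that the compartment is shut and the paint does not skin over. Leave the pot that is already inside, and the cup, the brush and the tape beside the store, where they are.

Things in the scene. Friction and masses are not known exactly. Their poses are not given: they have to be found in the camera images.
- store: plywood pot store fixed on the bench, 252 mm deep, 268 wide, 241 high, bottomless: pots slide in over the bench. Origin: middle of its front, at bench level; x into it (away from the robot), y to its left, z up. Two 12 mm side boards, inner faces at y = -120 and +120 mm, x = -12 to 240 mm. The compartment between them is open to the front; back wall at x = 128 mm.
- shelf_edge (a point): middle of the front lower edge of the shelf over the store's rear, at store x = 132, z = 205 mm; jars and bottles on it reach z = 400 mm. The raised cover runs in under this shelf, so the raised knob can be reached only with the tool leaning back towards the robot. Axes as the store's.
- cover (a joint): travel in m of the flat grey sheet-metal cover (155 x 237 x 5 mm) up its 40 degree slope between the side boards, which stand 11 mm proud of it: 0 = fully down, shut (its underside then runs from store x 0, z 4 mm to x 119, z 104 mm); starts raised at 0.118 to 0.130, stop at 0.133. Friction holds it; about 4 N moves it down.
- knob (a point): middle of the head of the cover's dark wooden knob: head 34 mm in diameter, 17 mm tall, on an 18 mm neck; the knob stands 37 mm proud of the cover, this point 25 mm above the cover's face. Site z points square out of the cover (40 degrees from vertical, towards the robot), x up the slope (opening), y across. Moves with the cover.
- bay (a point): middle of the compartment's width on the bench, 85 mm behind the store's front; axes as the store's. The pot already inside stands about 80 mm to its +y side; the -y side is free. A pot clears the cover when its centre is 72 to 96 mm behind the store's front.
- pot_0: round open paint pot, white, full of paint: 62 mm across the rim, 46 across the foot, 36 high, about 0.14 kg. Origin: centre of its underside; z up. One of the two like pots starts in the store's compartment, the other on the bench in front of it; which is which changes.
- pot_1: round open paint pot, black, full of paint: 62 mm across the rim, 46 across the foot, 36 high, about 0.14 kg. Origin: centre of its underside; z up. One of the two like pots starts in the store's compartment, the other on the bench in front of it; which is which changes.
- small_cup: tan paint cup, 47 mm across, 22 mm high, loose on the bench to the left of the store. Origin: centre of its underside. To be left alone.
- blue_brush: blue paint brush, 210 mm long, 11 mm thick, loose on the bench along the store's left side. Origin: its middle, at bench level; long along its y. To be left alone.
- tape: roll of masking tape, 104 mm across, 24 mm high, lying flat and loose on the bench to the right of the store. Origin: centre of its underside. To be left alone.
Things that resemble listed ones, but are neither listed nor needed, are in the scene too. Leave any blue, orange or red look-alike of the pot_1 alone.

How it is judged (in metres and radians):
On the way:
1. both pots stand upright on the bench inside the store's compartment, deep enough for the cover to pass (x of pot_0 in the frame of store between 0.066 and 0.105 m and y of pot_0 in the frame of store between -0.092 and 0.092 m and height (world z) of each of pot_0, pot_1 below 0.008 m and angle between each of pot_0, pot_1's own z axis and vertical below 0.12 rad and x of pot_1 in the frame of store between 0.066 and 0.105 m and y of pot_1 in the frame of store between -0.092 and 0.092 m), for 0.2 s.
At the end, for the whole second after the job is handed in: The cover is within 6 mm of fully down, and both pots stand upright and still on the bench in the compartment under it (centres 66 to 105 mm behind the store's front and within 92 mm of its middle line) (all of step 1 and value of joint cover below 0.006 m and linear speed of each of pot_0, pot_1 below 0.02 m/s); the robot touches nothing.
It fails at once if a pot is lifted more than 12 mm off the bench (height (world z) of any of pot_0, pot_1 above 0.012 m).
It fails at once if a pot is tipped more than about 17 degrees (angle between any of pot_0, pot_1's own z axis and vertical above 0.3 rad).
It fails at once if the pot already inside is moved more than 25 mm (both pots moved) (distance of each of pot_0, pot_1 from where it was at the start of the episode above 0.025 m).
It fails at once if the cup, the brush or the tape beside the store is moved more than 30 mm (distance of any of small_cup, blue_brush, tape from where it was at the start of the episode above 0.03 m).
It also fails if it takes over 48 s, if anything falls off the work surface, if the arm or the gripper's body presses on something with over 40 N, if the wrist force passes 120 N, or if a joint passes its speed limit or range.

## Working session

There is one attempt and no reset: what is moved stays moved. The work goes in short steps, Python scripts to look and compute and a tool call to move; the robot and the scene stay as the last step left them, time stands still between calls to the robot, and variables do not carry over. Pictures are saved under pics/ and viewed, at most 10 in all, crops included, and the job is handed in when it is done.

Besides the shell and the picture viewer there is one more tool, called after "Emit:" as name(argument=value, ...), one argument or row to a line, values as JSON. step_arm: Moves the arm, as the interface text tells. Its arguments: {"type":"object","properties":{"deltas":{"type":"array","items":{"type":"array"}}},"required":["deltas"]}

```bash
ls; mkdir -p pics
python3 - <<'E'
from cell import r
import cv2
print(r.observe())
for n in("top","side"):
    im=r.read_camera(n);cv2.imwrite(f"pics/{n}0.png",im[:,:,::-1])
    print(n,r.calibration(n))
E
```

```text
pics
{'t': 0.0, 'joints': array([ 1.12739336e+00,  3.00517785e-01,  1.52158676e+00, -3.73024266e-05,
        1.32070082e+00, -6.65918981e-02]), 'dq': array([ 0.00011174, -0.00075817,  0.00050839,  0.00074275, -0.00015395,
        0.00066674]), 'joint_efforts': array([ 1.16296123e-03, -5.43485606e+01, -3.61801422e+01, -2.57973431e-05,
        3.92151225e-03, -1.31311708e-04]), 'tcp_pos': array([202.28184041, 511.197277  , 230.69330419]), 'ee_rot': array([-5.88332824e-01, -3.08573544e+00,  1.85747689e-03]), 'ft_force': array([-0.54328504,  0.12900824, -0.71365887]), 'ft_torque': array([-0.01786776,  0.02054808,  0.00098085]), 'grasp_force': 0.0, 'finger_gap': 1.0008925932932675}
top {'fx': 531.2881218055722, 'fy': 531.2881218055722, 'cx': 314.4895277819273, 'cy': 241.7846097553063, 'k1': 0.0423464599675883, 'R': array([[-0.07769085, -0.9968983 , -0.01256589],
       [-0.86695637,  0.07377705, -0.49289309],
       [ 0.49229136, -0.02739921, -0.86999914]]), 't': array([ 89.02867645, 528.35946618, 775.75999097])}
side {'fx': 513.0345031656321, 'fy': 513.0345031656321, 'cx': 321.81037495698763, 'cy': 232.15505254390402, 'k1': -0.1210778166132487, 'R': array([[ 0.93411129, -0.35694542,  0.00510536],
       [-0.20567087, -0.54981132, -0.80957211],
       [ 0.29178005,  0.75518043, -0.58699823]]), 't': array([-489.95110349,  257.43062863,  941.33423993])}
```

View pics/top0.png

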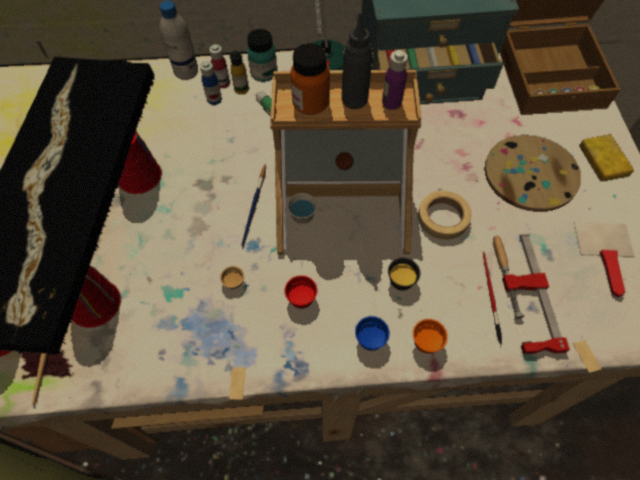

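View pics/side0.png

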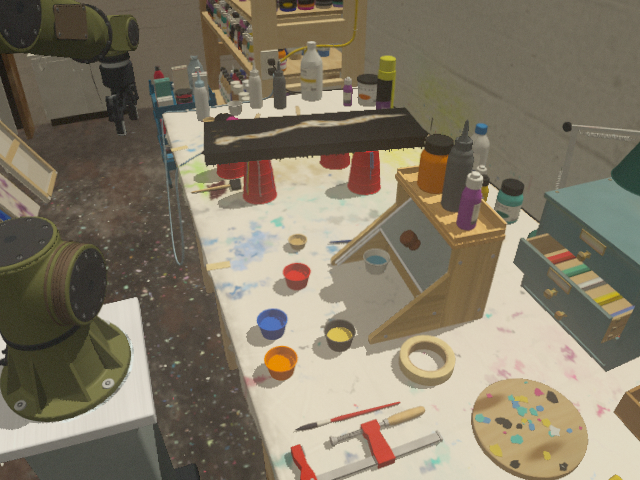

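Black pot (yellow paint) is out at top (404,274), and the white pot is inside at (302,208). The knob is at (344,161), the front feet of the boards near (281,250) and (408,249), and the red, blue and orange look-alikes are in front.

```bash
cat > h.py <<'E'
import numpy as np, cv2
from cell import r
from scipy.spatial.transform import Rotation as Rot
def ray(c,uv):
    p=np.array([(uv[0]-c['cx'])/c['fx'],(uv[1]-c['cy'])/c['fy']]); q=p.copy()
    for _ in range(20): q=p/(1+c['k1']*(q@q))
    R=np.array(c['R']); return -R.T@np.array(c['t']), R.T@np.array([*q,1])
def plane(c,uv,z):
    o,d=ray(c,uv); return o+d*(z-o[2])/d[2]
def tri(c1,u1,c2,u2):
    o1,d1=ray(c1,u1);o2,d2=ray(c2,u2)
    A=np.stack([d1,-d2],1); s=np.linalg.lstsq(A,o2-o1,rcond=None)[0]
    a,b=o1+s[0]*d1,o2+s[1]*d2; return (a+b)/2,np.linalg.norm(a-b)
def proj(c,X):
    x=np.array(c['R'])@np.asarray(X,float)+np.array(c['t']); q=x[:2]/x[2]; q=q*(1+c['k1']*(q@q))
    return np.array([c['fx']*q[0]+c['cx'],c['fy']*q[1]+c['cy']])
E
python3 - <<'E'
from h import *
c=r.calibration("top");s=r.calibration("side")
for uv in((281,250),(408,249)): print(uv,plane(c,uv,0).round(1))
print("tri left/right front foot side", plane(s,(372,341),0).round(1))
print("knob",tri(c,(344,161),s,(409,240)))
print("black rim",plane(c,(404,273),36).round(1),plane(s,(340,331),36).round(1))
print("white rim",plane(c,(302,207),36).round(1),plane(s,(376,259),36).round(1))
a=cv2.imread("pics/top0.png")[170:320,260:460];cv2.imwrite("pics/t1.png",cv2.resize(a,(800,600),interpolation=cv2.INTER_CUBIC))
a=cv2.imread("pics/side0.png")[210:360,320:520];cv2.imwrite("pics/s1.png",cv2.resize(a,(800,600),interpolation=cv2.INTER_CUBIC))
E
```

```text
(281, 250) [599.8 110.1   0. ]
(408, 249) [ 580.5 -143.8    0. ]
tri left/right front foot side [ 577.6 -138.4    0. ]
knob (array([706.87874393, -23.56302974, 134.76339843]), np.float64(0.6677720372374383))
black rim [ 511.2 -119.7   36. ] [ 515.  -121.9   36. ]
white rim [675.4  61.6  36. ] [675.3  52.3  36. ]
```

View pics/t1.png

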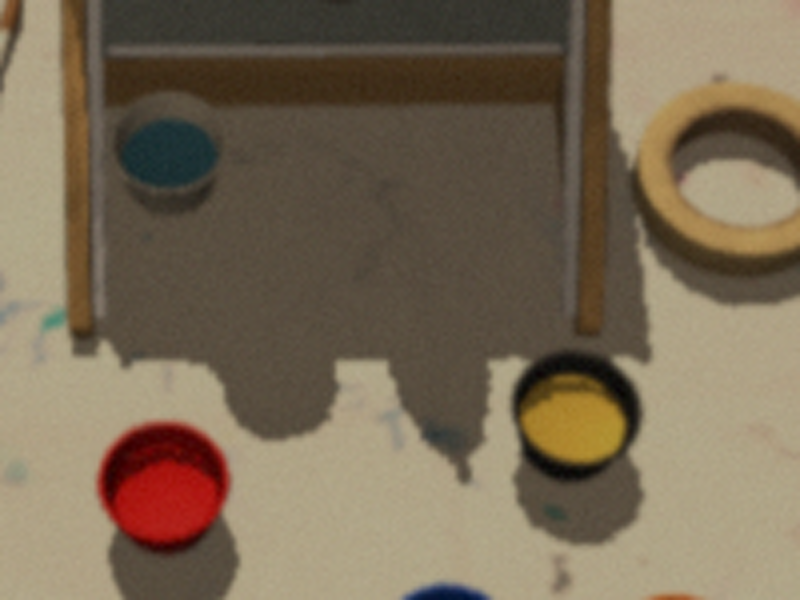

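View pics/s1.png

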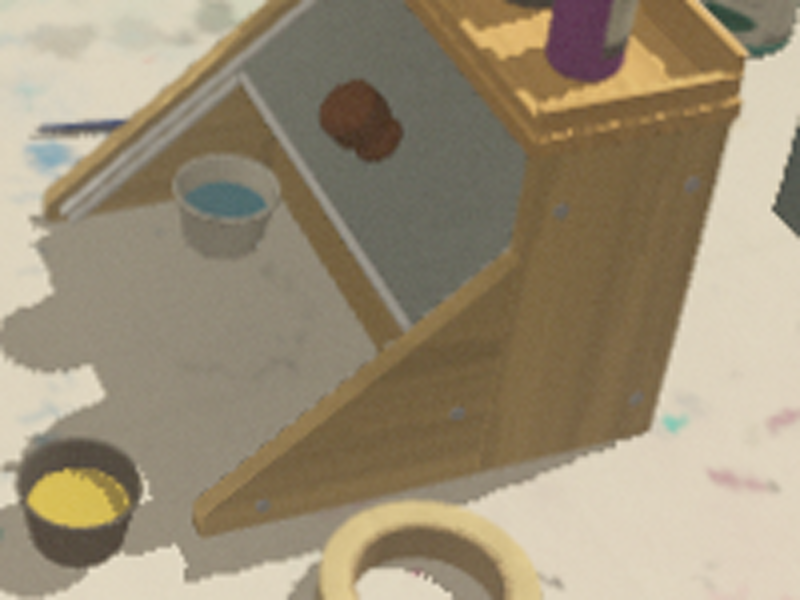

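The top crop shows board feet at full-image x 278–283 and 404–410 on row 253.5. The rim centres are at (404.3,273.8) for black and (302,206) for white; the side crop gives (340,331) and (376,256), with the right board's bottom running (370,342.5)→(482.5,318).

Run:
```python
from h import *
c=r.calibration("top");s=r.calibration("side")
for uv in((278,253.7),(283.3,253.7),(404.3,253.5),(410.5,253.5)): print("top",plane(c,uv,0).round(1))
for uv in((370,342.5),(482.5,318),(332,264)): print("side",plane(s,uv,0).round(1))
print("knob",tri(c,(344,161),s,(408,239)))
for n,a,b in(("black",(404.3,273.8),(340,331)),("white",(302,205.7),(376,256))):
  print(n,plane(c,a,36).round(1),plane(s,b,36).round(1),tri(c,a,s,b)[0].round(1))
```

```text
top [591.8 116.5   0. ]
top [590.9 105.9   0. ]
top [ 571.  -134.8    0. ]
top [ 570.  -147.1    0. ]
side [ 572.3 -140.6    0. ]
side [ 821.  -165.4    0. ]
side [592.5 111.2   0. ]
knob (array([704.44237068, -23.20385865, 137.7748898 ]), np.float64(0.8122483911125199))
black [ 509.5 -119.9   36. ] [ 515.  -121.9   36. ] [ 513.5 -120.6   33.2]
white [678.5  61.4  36. ] [680.1  62.1  36. ] [679.1  61.4  36.3]
```

```bash
cat >> h.py <<'E'
PSI=-0.09; O=np.array([593.6,-14,0]); S=Rot.from_euler('z',PSI).as_matrix()
def world(p): return O+S@np.asarray(p,float)
def store(X): return S.T@(np.asarray(X)-O)
def toolR(lean):
    a=np.radians(lean); z=np.array([np.sin(a),0,-np.cos(a)]); y=np.array([0,1.,0])
    return S@np.stack([np.cross(y,z),y,z],1)
def go(*goals):  # each (store x,y,z of TCP in mm, lean deg): print the move in tool axes
    o=r.observe(); R0=Rot.from_rotvec(o['ee_rot']).as_matrix()
    print("t",round(o['t'],2),"tcp store",store(o['tcp_pos']).round(1),"gap",round(o['finger_gap'],3),"F",o['ft_force'].round(1),"grip",o['grasp_force'])
    for x,y,z,l in goals:
        d=R0.T@(world((x,y,z))-o['tcp_pos'])/10; w=Rot.from_matrix(R0.T@toolR(l)).as_rotvec()
        print((x,y,z,l),d.round(2).tolist(),w.round(3).tolist())
E
python3 - <<'E'
from h import *
c=r.calibration("top")
for n,u in(("blue",(373,333)),("orange",(430,336)),("red",(301,291)),("black",(404.3,273.8)),("white",(302,205.7))):print(n,store(plane(c,u,36)).round(1))
print("plate",plane(c,(15,345),100),plane(c,(150,70),100), plane(c,(45,345),100))
go((-120,100,231,0),(-72,-114,120,0))
E
```

```text
blue [-191.1  -49.5   36. ]
orange [-195.6 -149.3   36. ]
red [-110.9   80.    36. ]
black [ -74.3 -113.1   36. ]
white [77.8 82.7 36. ]
plate [405.86641744 543.32320523 100.        ] [1021.1891826   372.29351775  100.        ] [401.51934632 495.52226624 100.        ]
t 0.1 tcp store [-437.   487.9  230.8] gap 1.001 F [ 0.3  0.3 -0.4] grip 0.0
(-120, 100, 231, 0) [-41.37, -28.24, 0.0] [-0.001, -0.0, -0.287]
(-72, -114, 120, 0) [-52.03, -47.4, 11.12] [-0.001, -0.0, -0.287]
```

Emit:
step_arm(
  deltas=[
    [-1,[-8,-6,0],[0,0,-0.06]],
    [-1,[-16,-12,0],[0,0,-0.12]],
    [-1,[-24,-17,0],[0,0,-0.18]],
    [-1,[-32,-22,0],[0,0,-0.25]],
    [-1,[-41.4,-28.2,0],[0,0,-0.287]],
    [-1,[-41.4,-28.2,0],[0,0,-0.287]],
    [-1,[-41.4,-28.2,0],[0,0,-0.287]],
    [-1,[-41.4,-28.2,0],[0,0,-0.287]],
  ],
)

```text
t: 0.77
tcp_pos: [388.5, 232.7, 231.3]
ee_rot: [0.141, 3.138, -0.0]
ft_force: [0.6, 0.7, 0.0]
finger_gap: 0.999
grasp_force: 0.0
```

```bash
python3 -c "
from h import *
go((-120,100,231,0),(-138,-113.5,110,45))"
```

```text
t 0.77 tcp store [-226.5  227.2  231.3] gap 0.999 F [0.6 0.7 0. ] grip 0.0
(-120, 100, 231, 0) [-10.64, -12.73, 0.03] [-0.0, 0.0, 0.0]
(-138, -113.5, 110, 45) [-8.83, -34.08, 12.13] [0.0, -0.785, 0.0]
```

Emit:
step_arm(
  deltas=[
    [-1,[-3,-4,1],[0,-0.12,0]],
    [-1,[-6,-8,2],[0,-0.24,0]],
    [-1,[-7,-12,3],[0,-0.36,0]],
    [-1,[-8,-16,4],[0,-0.48,0]],
    [-1,[-8.8,-20,6],[0,-0.6,0]],
    [-1,[-8.8,-24,8],[0,-0.7,0]],
    [-1,[-8.8,-28,10],[0,-0.785,0]],
    [-1,[-8.8,-32,12.1],[0,-0.785,0]],
  ],
)

```text
t: 1.43
tcp_pos: [453.5, 9.9, 153.6]
ee_rot: [0.088, 2.416, 0.005]
ft_force: [-0.1, 0.3, -0.0]
finger_gap: 1.005
grasp_force: 0.0
```

```bash
python3 -c "
from h import *
import cv2
go((-138,-113.5,110,45),(-53,-113.5,11,45))
cv2.imwrite('pics/w1.png',r.read_camera('wrist')[:,:,::-1]);print(r.calibration('wrist'))"
```

```text
t 1.43 tcp store [-141.7   11.2  153.6] gap 1.005 F [-0.1  0.3 -0. ] grip 0.0
(-138, -113.5, 110, 45) [2.64, -12.59, 3.02] [0.04, -0.062, 0.001]
(-53, -113.5, 11, 45) [2.82, -13.11, 16.06] [0.04, -0.062, 0.001]
{'fx': 399.6777239865746, 'fy': 399.6777239865746, 'cx': 318.4526086651878, 'cy': 245.16235194070504, 'k1': -0.08620743640552574, 'R': array([[ 0.05791987,  0.99796436,  0.02669138],
       [ 0.53797539, -0.05372287,  0.84124689],
       [ 0.84096835, -0.0343656 , -0.53999189]]), 't': array([ -40.33728538, -345.36277313, -142.07439621])}
```

View pics/w1.png

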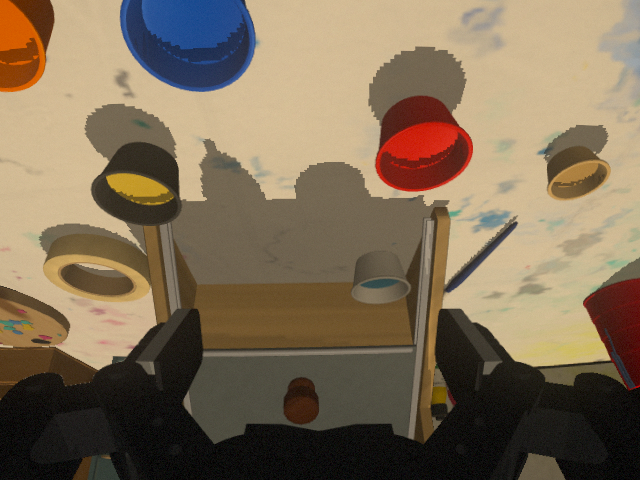

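The wrist camera is mounted underneath (image upside down): black pot at (137,185), white at (381,277), knob at (301,400), all ahead as expected.

```bash
python3 -c "
from h import *
c=r.calibration('wrist');o=r.observe();R0=Rot.from_rotvec(o['ee_rot']).as_matrix()
C=-np.array(c['R']).T@np.array(c['t']);print('cam in tool',(R0.T@(C-o['tcp_pos'])).round(1))
# rim ellipse centres, approx
print('black',store(plane(c,(136,193),36)).round(1),'white',store(plane(c,(381,287),36)).round(1),'blue',store(plane(c,(190,30),36)).round(1))
# feet of boards: inner/outer
for u in((145,226),(440,208),(420,212),(170,222)):print(store(plane(c,u,15)).round(1))
go((-138,-113.5,110,45))"
```

```text
cam in tool [  68.4   -0.2 -143. ]
black [ -76.7 -109.    36. ] white [69.2 84.  36. ] blue [-191.2  -45.8   36. ]
[  -8.3 -129.7   15. ]
[-32.3 119.   15. ]
[-26.8 103.5  15. ]
[ -13.8 -106.4   15. ]
t 1.48 tcp store [-141.8   11.6  153. ] gap 0.997 F [-0.8  1.4 -1.2] grip 0.0
(-138, -113.5, 110, 45) [2.63, -12.63, 2.94] [0.042, -0.062, 0.004]
```

Emit:
step_arm(
  deltas=[
    [-1,[0.5,-4,0.5],[0.02,-0.02,0]],
    [-1,[1.4,-8,1],[0.04,0.02,0]],
    [-1,[2.6,-12.6,2],[0.04,0.025,0]],
    [-1,[2.6,-12.6,2.9],[0.04,0.025,0]],
    [-1,[2.6,-12.6,2.9],[0.04,0.025,0]],
    [-1,[2.6,-12.6,2.9],[0.04,0.025,0]],
    [-1,[2.6,-12.6,2.9],[0.04,0.025,0]],
    [-1,[2.6,-12.6,2.9],[0.04,0.025,0]],
  ],
)

```text
t: 2.15
tcp_pos: [451.1, -102.0, 126.6]
ee_rot: [0.115, 2.464, -0.057]
ft_force: [-0.1, 0.8, -0.3]
finger_gap: 0.999
grasp_force: 0.0
```

```bash
python3 -c "
from h import *
import cv2
c=r.calibration('wrist');im=r.read_camera('wrist')
cv2.imwrite('pics/w2.png',im[:,:,::-1])
hsv=cv2.cvtColor(im,cv2.COLOR_RGB2HSV)
def blob(lo,hi):
    m=cv2.inRange(hsv,lo,hi);n,l,s,ce=cv2.connectedComponentsWithStats(m);i=1+np.argmax(s[1:,4]);return s[i],ce[i]
s,ce=blob((22,150,90),(32,255,255));print('yellow',s,ce,store(plane(c,ce,28)).round(1))
go((-138,-113.5,110,40),(-56,-113.5,10,40))"
```

```text
yellow [ 269  203   71   32 1264] [304.02294304 217.31487342] [ -73.1 -112.1   28. ]
t 2.2 tcp store [-134.  -100.2  126.7] gap 1.0 F [-0.4  0.9  0.7] grip 0.0
(-138, -113.5, 110, 40) [1.36, -1.31, 1.08] [-0.014, -0.022, 0.002]
(-56, -113.5, 10, 40) [1.21, -1.14, 14.01] [-0.014, -0.022, 0.002]
```

View pics/w2.png

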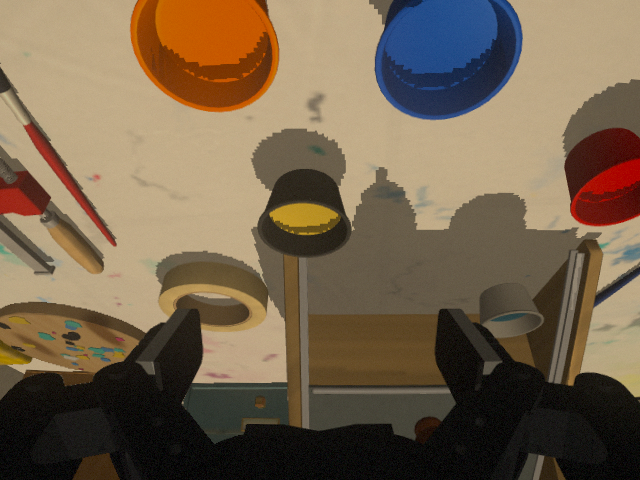

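Yellow paint is centred at (304,217), rim centre near (305,226): pot at store (-73,-112). I'll descend along the tool axis.

Emit:
step_arm(
  deltas=[
    [-1,[1.2,-1.0,1.5],[-0.014,-0.022,0]],
    [-1,[1.2,-1.0,3.5],[-0.014,-0.022,0]],
    [-1,[1.2,-1.0,6],[-0.014,-0.022,0]],
    [-1,[1.2,-1.0,8.5],[-0.014,-0.022,0]],
    [-1,[1.2,-1.0,10.5],[-0.014,-0.022,0]],
    [-1,[1.2,-1.0,12.5],[-0.014,-0.022,0]],
    [-1,[1.2,-1.0,13.5],[-0.014,-0.022,0]],
    [-1,[1.2,-1.0,13.5],[-0.014,-0.022,0]],
  ],
)

```text
t: 2.87
tcp_pos: [545.6, -100.9, 54.2]
ee_rot: [0.133, 2.502, -0.081]
ft_force: [0.1, 0.8, 0.2]
finger_gap: 1.002
grasp_force: 0.0
```

```bash
python3 -c "
from h import *
import cv2
im=r.read_camera('wrist');cv2.imwrite('pics/w3.png',im[:,:,::-1])
go((-56,-112.5,10,40))"
```

```text
t 2.92 tcp store [-40.5 -91.2  54. ] gap 0.995 F [-0.8 -0.8  0. ] grip 0.0
(-56, -112.5, 10, 40) [3.86, -2.05, 2.7] [-0.037, -0.062, -0.004]
```

View pics/w3.png

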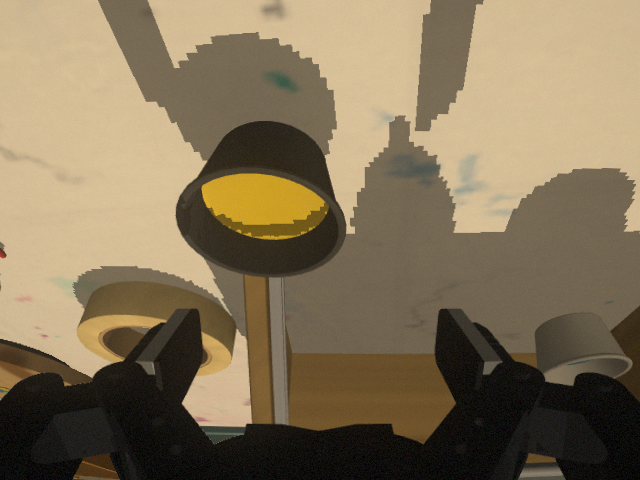

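The pot sits left of the tool (rim centre near (262,222)); the tool is 20 mm off in y and off in lean, so I'm checking the joints.

```bash
python3 -c "
from h import *
o=r.observe();print(o['joints'].round(3),o['dq'].round(3),o['t'])
go((-56,-112.5,10,40),(-100,-112.5,60,40))"
```

```text
[-0.284  0.358  2.079  0.834  0.106 -2.553] [-0.017 -0.046  0.033 -0.001  0.015 -0.002] 2.9167
t 2.92 tcp store [-40.5 -91.2  54. ] gap 0.995 F [-0.8 -0.8  0. ] grip 0.0
(-56, -112.5, 10, 40) [3.86, -2.05, 2.7] [-0.037, -0.062, -0.004]
(-100, -112.5, 60, 40) [4.42, -2.3, -3.93] [-0.037, -0.062, -0.004]
```

Emit:
step_arm(
  deltas=[
    [-1,[0,-2,0],[0,0,0]],
    [-1,[0,-2,0],[0,0,0]],
    [-1,[0,-2,0],[0,0,0]],
    [-1,[0,-2,0],[0,0,0]],
    [-1,[0,-2,0],[0,0,0]],
    [-1,[0,-2,0],[0,0,0]],
    [-1,[0,-2,0],[0,0,0]],
    [-1,[0,-2,0],[0,0,0]],
  ],
)

```text
t: 3.58
tcp_pos: [543.9, -120.3, 58.9]
ee_rot: [0.139, 2.507, -0.086]
ft_force: [-0.6, 0.4, 0.0]
finger_gap: 1.001
grasp_force: 0.0
```

```bash
python3 -c "
from h import *
o=r.observe();print(o['joints'].round(3),o['dq'].round(3),o['t'])
go((-56,-112.5,10,40),(-100,-112.5,60,40))"
```

```text
[-0.327  0.352  2.069  0.804  0.137 -2.554] [-0.001  0.002 -0.    -0.    -0.001  0.001] 3.5833
t 3.58 tcp store [ -40.  -110.3   58.9] gap 1.001 F [-0.6  0.4  0. ] grip 0.0
(-56, -112.5, 10, 40) [4.18, -0.13, 3.01] [-0.042, -0.066, -0.006]
(-100, -112.5, 60, 40) [4.78, -0.4, -3.62] [-0.042, -0.066, -0.006]
```

```bash
python3 -c "
from h import *
go((-90,-112.5,75,20))"
```

```text
t 3.58 tcp store [ -40.  -110.3   58.9] gap 1.001 F [-0.6  0.4  0. ] grip 0.0
(-90, -112.5, 75, 20) [3.09, -0.42, -4.24] [-0.04, 0.283, -0.013]
```

Emit:
step_arm(
  deltas=[
    [-1,[0.6,-0.1,-2],[0,0.07,0]],
    [-1,[1.5,-0.2,-3],[-0.02,0.14,0]],
    [-1,[2.3,-0.3,-4.2],[-0.03,0.2,-0.01]],
    [-1,[3.1,-0.4,-4.2],[-0.04,0.28,-0.01]],
    [-1,[3.1,-0.4,-4.2],[-0.04,0.28,-0.01]],
    [-1,[3.1,-0.4,-4.2],[-0.04,0.28,-0.01]],
    [-1,[3.1,-0.4,-4.2],[-0.04,0.28,-0.01]],
    [-1,[3.1,-0.4,-4.2],[-0.04,0.28,-0.01]],
  ],
)

```text
t: 4.25
tcp_pos: [493.9, -117.7, 74.0]
ee_rot: [0.13, 2.786, -0.02]
ft_force: [-0.0, -0.1, 0.1]
finger_gap: 1.003
grasp_force: 0.0
```

```bash
python3 -c "
from h import *
o=r.observe();print(o['joints'].round(3))
go((-90,-112.5,75,20),(-64,-112.5,9,20))"
```

```text
[-0.349  0.271  2.021  0.182  0.515 -1.971]
t 4.25 tcp store [ -89.9 -112.2   74. ] gap 1.003 F [-0.  -0.1  0.1] grip 0.0
(-90, -112.5, 75, 20) [-0.03, -0.03, -0.09] [0.001, 0.004, -0.003]
(-64, -112.5, 9, 20) [-0.19, -0.04, 7.0] [0.001, 0.004, -0.003]
```

Emit:
step_arm(
  deltas=[
    [-1,[-0.2,0,2],[0,0,0]],
    [-1,[-0.2,0,4],[0,0,0]],
    [-1,[-0.2,0,6],[0,0,0]],
    [-1,[-0.2,0,7.3],[0,0,0]],
    [-1,[-0.2,0,7.3],[0,0,0]],
    [-1,[-0.2,0,7.3],[0,0,0]],
    [-1,[-0.2,0,7.3],[0,0,0]],
    [-0.2,[-0.2,0,7.3],[0,0,0]],
  ],
)

```text
t: 4.92
tcp_pos: [521.1, -120.5, 7.7]
ee_rot: [0.13, 2.786, -0.022]
ft_force: [0.5, 0.1, 0.6]
finger_gap: 0.889
grasp_force: 0.0
```

Emit:
step_arm(
  deltas=[
    [0,[0,0,0],[0,0,0]],
    [0,[0,0,0],[0,0,0]],
    [0,[0,0,0],[0,0,0]],
    [0,[0,0,0],[0,0,0]],
    [0,[0,0,0],[0,0,0]],
    [0,[0,0,0],[0,0,0]],
    [0,[0,0,0],[0,0,0]],
    [0,[0,0,0],[0,0,0]],
  ],
)

```text
t: 5.58
tcp_pos: [521.5, -120.7, 8.3]
ee_rot: [0.13, 2.785, -0.022]
ft_force: [-7.2, 1.1, 14.6]
finger_gap: 0.678
grasp_force: 60.7
```

```bash
python3 -c "
from h import *
import cv2
im=r.read_camera('wrist');im2=r.read_camera('side');cv2.imwrite('pics/w4.png',np.hstack([im[100:480,60:580],im2[230:420,220:480].repeat(2,0).repeat(2,1)])[::1,:,::-1])
import cv2
a=cv2.imread('pics/w4.png');cv2.imwrite('pics/w4.png',cv2.resize(a,(800,292)))
o=r.observe();print(o['joints'].round(3))
go((26,-70,6,20))"
```

```text
[-0.334  0.456  1.969  0.227  0.381 -2.008]
t 5.68 tcp store [ -62.2 -112.8    8.3] gap 0.678 F [-6.6  0.6 14.8] grip 60.654831657302566
(26, -70, 6, 20) [-8.18, 4.3, 3.27] [-0.0, 0.005, -0.003]
```

View pics/w4.png

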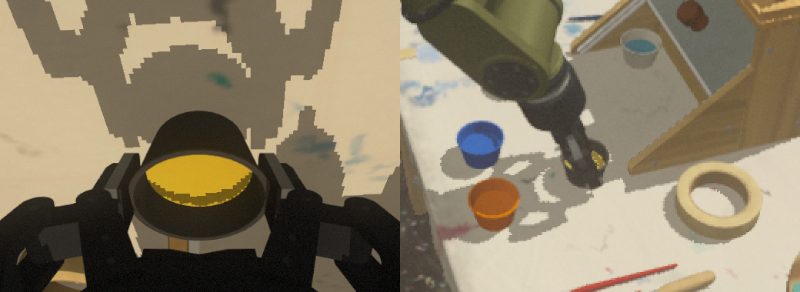

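The pot is held squarely between the pads and still upright on the bench. I'll drag it sideways, then into the store mouth.

Emit:
step_arm(
  deltas=[
    [0,[-0.03,0.3,-0.08],[0,0,0]],
    [0,[-0.03,1.0,-0.08],[0,0,0]],
    [0,[-0.1,1.9,-0.06],[0,0,0]],
    [0,[-0.3,2.8,0.02],[0,0,0]],
    [0,[-0.6,3.7,0.1],[0,0,0]],
    [0,[-1.0,4.5,0.25],[0,0,0]],
    [0,[-1.5,5.1,0.43],[0,0,0]],
    [0,[-2.0,5.3,0.62],[0,0,0]],
  ],
)

```text
t: 6.35
tcp_pos: [547.0, -68.9, 8.4]
ee_rot: [0.129, 2.787, -0.021]
ft_force: [-2.2, -0.6, 3.5]
finger_gap: 0.68
grasp_force: 64.6
```

Emit:
step_arm(
  deltas=[
    [0,[-0.9,0,0.33],[0,0,0]],
    [0,[-1.8,0,0.66],[0,0,0]],
    [0,[-2.7,0,0.98],[0,0,0]],
    [0,[-3.6,0,1.31],[0,0,0]],
    [0,[-4.5,0,1.64],[0,0,0]],
    [0,[-5.3,0,1.93],[0,0,0]],
    [0,[-6.0,0,2.18],[0,0,0]],
    [0,[-6.0,0,2.18],[0,0,0]],
  ],
)

```text
t: 7.02
tcp_pos: [611.5, -75.8, 8.5]
ee_rot: [0.13, 2.786, -0.022]
ft_force: [3.3, -0.8, 6.2]
finger_gap: 0.679
grasp_force: 64.9
```

```bash
python3 -c "
from h import *
o=r.observe();print(o['joints'].round(3))
go((26,-60,8,20))"
```

```text
[-0.198  0.583  1.746  0.083  0.463 -1.743]
t 7.02 tcp store [ 23.4 -59.9   8.5] gap 0.679 F [ 3.3 -0.8  6.2] grip 64.94717907335144
(26, -60, 8, 20) [-0.23, -0.0, 0.13] [0.0, 0.004, -0.003]
```

Emit:
step_arm(
  deltas=[
    [-0.7,[0,0,0],[0,0,0]],
    [-0.7,[0,0,0],[0,0,0]],
    [-0.7,[0,0,0],[0,0,0]],
    [-0.7,[0,0,0],[0,0,0]],
    [-0.7,[0,0,-1],[0,0,0]],
    [-0.7,[0,0,-3],[0,0,0]],
    [-0.7,[0,0,-5.5],[0,0,0]],
    [-0.7,[0,0,-7.5],[0,0,0]],
  ],
)

```text
t: 7.68
tcp_pos: [583.8, -73.2, 80.3]
ee_rot: [0.13, 2.787, -0.021]
ft_force: [0.0, -0.1, 0.4]
finger_gap: 0.848
grasp_force: 0.0
```

```bash
python3 -c "
from h import *
c=r.calibration('wrist');im=r.read_camera('wrist')
hsv=cv2.cvtColor(im,cv2.COLOR_RGB2HSV)
m=cv2.inRange(hsv,(20,130,50),(34,255,255));n,l,s,ce=cv2.connectedComponentsWithStats(m);i=1+np.argmax(s[1:,4])
print(s[i],store(plane(c,ce[i],28)).round(1))
go((-50,-60,50,30),(-50,-60,8,30))"
```

```text
[ 273  235   91   61 4268] [ 12.8 -60.3  28. ]
t 7.73 tcp store [ -3.7 -59.9  83.9] gap 0.853 F [ 2.9 -0.5  4.3] grip 0.0
(-50, -60, 50, 30) [5.52, -0.03, 1.56] [-0.001, -0.167, -0.003]
(-50, -60, 8, 30) [6.99, -0.03, 5.5] [-0.001, -0.167, -0.003]
```

Emit:
step_arm(
  deltas=[
    [0.3,[2,0,0.3],[0,-0.08,0]],
    [0.3,[4,0,0.8],[0,-0.17,0]],
    [0.3,[5.5,0,1.5],[0,-0.17,0]],
    [0.3,[6,0,2.8],[0,-0.17,0]],
    [0.3,[6.5,0,4.2],[0,-0.17,0]],
    [0.3,[7,0,5.4],[0,-0.17,0]],
    [0.3,[7,0,5.4],[0,-0.17,0]],
    [0.3,[7,0,5.4],[0,-0.17,0]],
  ],
)

```text
t: 8.4
tcp_pos: [537.5, -68.7, 4.0]
ee_rot: [0.122, 2.617, -0.031]
ft_force: [0.1, 0.1, -0.4]
finger_gap: 0.353
grasp_force: 0.0
```

```bash
python3 -c "
from h import *
o=r.observe();print(o['joints'].round(3))
go((-20,-60,8,30),(40,-60,8,30))"
```

```text
[-0.225  0.458  2.053  0.538  0.131 -2.22 ]
t 8.4 tcp store [-50.9 -59.6   4. ] gap 0.353 F [ 0.1  0.1 -0.4] grip 0.0
(-20, -60, 8, 30) [-2.88, -0.03, 1.19] [-0.0, -0.002, -0.003]
(40, -60, 8, 30) [-8.08, -0.02, 4.19] [-0.0, -0.002, -0.003]
```

Emit:
step_arm(
  deltas=[
    [0.3,[-1.4,0,0.3],[0,0,0]],
    [0.3,[-2.9,0,1.2],[0,0,0]],
    [0.3,[-3.8,0,1.7],[0,0,0]],
    [0.3,[-4.7,0,2.2],[0,0,0]],
    [0.3,[-5.6,0,2.7],[0,0,0]],
    [0.3,[-6.5,0,3.3],[0,0,0]],
    [0.3,[-7.4,0,3.8],[0,0,0]],
    [0.3,[-8.1,0,4.2],[0,0,0]],
  ],
)

```text
t: 9.07
tcp_pos: [628.9, -77.3, 8.2]
ee_rot: [0.122, 2.617, -0.031]
ft_force: [-0.4, -0.1, -0.9]
finger_gap: 0.355
grasp_force: 0.5
```

```bash
python3 -c "
from h import *
c=r.calibration('wrist');im=r.read_camera('wrist');cv2.imwrite('pics/w5.png',im[:,:,::-1])
hsv=cv2.cvtColor(im,cv2.COLOR_RGB2HSV)
m=cv2.inRange(hsv,(18,110,30),(34,255,255));n,l,s,ce=cv2.connectedComponentsWithStats(m);i=1+np.argmax(s[1:,4])
print(s[i],store(plane(c,ce[i],28)).round(1))
o=r.observe();print(o['joints'].round(3))
go((40,-60,8,30),(50,-60,8,30))"
```

```text
[    0   198   141   199 11914] [  12.3 -139.    28. ]
[-0.201  0.586  1.801  0.233  0.24  -1.891]
t 9.12 tcp store [ 42.  -59.9   8.5] gap 0.351 F [ 0.7 -0.3  0.3] grip 0.006421029802368139
(40, -60, 8, 30) [0.2, -0.01, -0.06] [-0.001, -0.0, -0.003]
(50, -60, 8, 30) [-0.67, -0.0, 0.44] [-0.001, -0.0, -0.003]
```

View pics/w5.png

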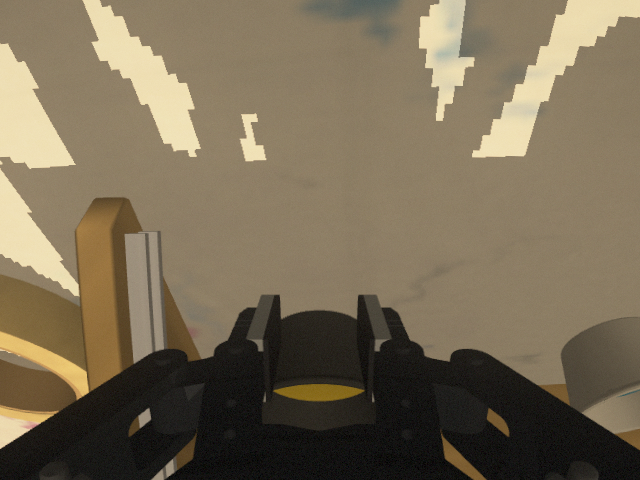

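The pot is cradled between the fingers at (318,350): its foot's near edge is on row 312 and the white pot is at (610,370).

```bash
python3 -c "
from h import *
c=r.calibration('wrist')
p=store(plane(c,(318,312),0));print('foot edge',p.round(1),'centre x',p[0]+23)
print('far paint edge?',store(plane(c,(318,401),28)).round(1))
t=r.calibration('top');im=r.read_camera('top')
hsv=cv2.cvtColor(im,cv2.COLOR_RGB2HSV)
for nm,lo,hi in(('yellow',(18,110,30),(34,255,255)),('teal',(85,80,30),(110,255,255))):
  m=cv2.inRange(hsv,lo,hi);m[:190]=0;m[250:]=0;m[:,:285]=0;m[:,402:]=0
  n,l,s,ce=cv2.connectedComponentsWithStats(m)
  for k in range(1,n):
    if s[k,4]>15: print(nm,s[k],store(plane(t,ce[k],28)).round(1))
"
```

```text
foot edge [ 53.3 -60.5   0. ] centre x 76.31774451495644
far paint edge? [ 80.  -60.6  28. ]
yellow [ 285  190   28   60 1362] [53.6 94.2 28. ]
yellow [ 307  190   95   60 4622] [ 39.2 -24.9  28. ]
```

Emit:
step_arm(
  deltas=[
    [0.3,[-0.2,0,0.1],[0,0,0]],
    [0.3,[-0.5,0,0.3],[0,0,0]],
    [0.3,[-0.7,0,0.44],[0,0,0]],
    [0.3,[-0.7,0,0.44],[0,0,0]],
    [0.3,[-0.2,0,0.1],[0,0,0]],
    [0.3,[1.0,0,-0.6],[0,0,0]],
    [0.3,[3.5,0,-2.0],[0,0,0]],
    [0.3,[6.0,0,-3.5],[0,0,0]],
  ],
)

```text
t: 9.83
tcp_pos: [557.8, -70.7, 7.9]
ee_rot: [0.122, 2.617, -0.031]
ft_force: [-0.2, -0.4, -0.6]
finger_gap: 0.349
grasp_force: 0.0
```

Emit:
step_arm(
  deltas=[
    [0.3,[0,0,-2],[0,0,0]],
    [0.3,[0,0,-5],[0,0,0]],
    [0.3,[0,0,-8],[0,0,0]],
    [0.3,[0,0,-11],[0,0,0]],
    [0.3,[0,0,-12],[0,0,0]],
    [0.3,[0,0,-12],[0,0,0]],
    [0.3,[0,0,-12],[0,0,0]],
    [0.3,[0,0,-12],[0,0,0]],
  ],
)

```text
t: 10.5
tcp_pos: [499.5, -65.3, 111.3]
ee_rot: [0.122, 2.618, -0.03]
ft_force: [0.3, -0.6, -0.4]
finger_gap: 0.349
grasp_force: 0.0
```

```bash
python3 -c "
from h import *
c=r.calibration('wrist');im=r.read_camera('wrist');T=r.read_camera('top')
hsv=cv2.cvtColor(im,cv2.COLOR_RGB2HSV)
for nm,lo,hi in(('yellow',(22,170,50),(32,255,255)),('teal',(85,70,30),(110,255,255))):
  m=cv2.inRange(hsv,lo,hi);n,l,s,ce=cv2.connectedComponentsWithStats(m)
  for k in np.argsort(-s[1:,4])[:2]+1: print(nm,s[k],store(plane(c,ce[k],28)).round(1))
W=im.copy()
cv2.imwrite('pics/x.png',np.hstack([cv2.resize(W,(480,360)),cv2.resize(T[120:270,250:430],(320,267))[:] if 0 else cv2.copyMakeBorder(cv2.resize(T[120:270,260:420],(320,300)),0,60,0,0,0)])[:,:,::-1])
go((112+15,0,138-30,40))
o=r.observe();print(o['joints'].round(3))"
```

```text
yellow [293 336  52  16 376] [ 76.4 -60.2  28. ]
yellow [ 47 391  12   9  71] [ 196.5 -357.2   28. ]
teal [ 291    0  112   46 2432] [-173.5  -48.    28. ]
teal [273   0  55  58 491] [-168.2  -69.2   28. ]
t 10.6 tcp store [-89.2 -59.5 110.9] gap 0.351 F [0.3 0.6 0.6] grip 0.0
(127, 0, 108, 40) [-18.6, 6.01, 10.99] [-0.0, -0.178, -0.003]
[-0.239  0.148  2.116  0.205  0.37  -1.888]
```

View pics/x.png

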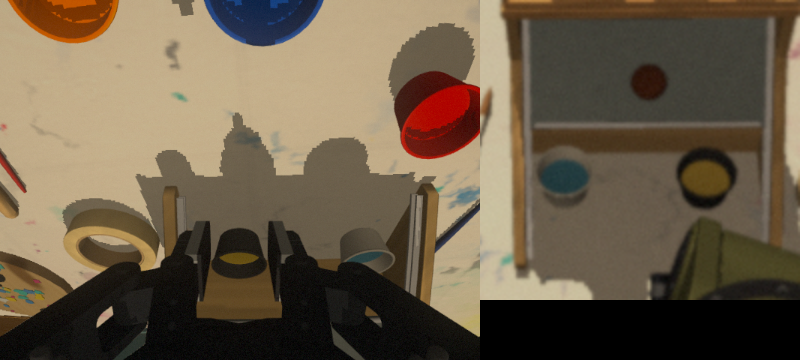

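Both pots are in: white rim centre at top pixel (302.5,206), black at (373.5,207.5); the knob is unchanged at (344,161).

```bash
python3 -c "
from h import *
c=r.calibration('top')
for u in((302.5,206),(373.5,207.5)):print(store(plane(c,u,36)).round(1))
print('back wall/floor line y=103 crop ->', store(plane(c,(340,195.5),0)).round(1))
print('knob',store([704.4,-23.2,137.8]).round(1))
h=lambda x,lean:None
go((112,0,138,30),(60,0,220,30))"
```

```text
[77.1 81.7 36. ]
[ 74.  -61.7  36. ]
back wall/floor line y=103 crop -> [127.8   4.1   0. ]
knob [111.2   0.8 137.8]
t 10.6 tcp store [-89.2 -59.5 110.9] gap 0.351 F [0.3 0.6 0.6] grip 0.0
(112, 0, 138, 30) [-18.79, 6.01, 7.64] [-0.0, -0.004, -0.003]
(60, 0, 220, 30) [-18.35, 6.01, -2.06] [-0.0, -0.004, -0.003]
```

```bash
python3 -c "
from h import *
go((-30,-61,9,30),(10,-61,8,30))"
```

```text
t 10.6 tcp store [-89.2 -59.5 110.9] gap 0.351 F [0.3 0.6 0.6] grip 0.0
(-30, -61, 9, 30) [-0.07, -0.15, 11.79] [-0.0, -0.004, -0.003]
(10, -61, 8, 30) [-3.5, -0.14, 13.86] [-0.0, -0.004, -0.003]
```

Emit:
step_arm(
  deltas=[
    [0.3,[0,-0.1,3],[0,0,0]],
    [0.3,[0,-0.15,6.5],[0,0,0]],
    [0.3,[0,-0.15,9.5],[0,0,0]],
    [0.3,[-0.1,-0.15,11.8],[0,0,0]],
    [0.3,[-1.5,-0.15,12.6],[0,0,0]],
    [0.3,[-3.5,-0.15,13.8],[0,0,0]],
    [0.3,[-3.5,-0.15,13.8],[0,0,0]],
    [0.3,[-3.5,-0.15,13.8],[0,0,0]],
  ],
)

```text
t: 11.27
tcp_pos: [598.3, -75.8, 8.5]
ee_rot: [0.122, 2.619, -0.03]
ft_force: [-0.2, 1.4, 0.1]
finger_gap: 0.349
grasp_force: 0.0
```

```bash
python3 -c "
from h import *
go((58,-61,8,30))"
```

```text
t 11.27 tcp store [ 10.2 -61.2   8.5] gap 0.349 F [-0.2  1.4  0.1] grip 0.0
(58, -61, 8, 30) [-4.12, 0.03, 2.41] [-0.0, -0.004, -0.003]
```

Emit:
step_arm(
  deltas=[
    [0.3,[-1.2,0,0.7],[0,0,0]],
    [0.3,[-2.3,0,1.35],[0,0,0]],
    [0.3,[-3.0,0,1.75],[0,0,0]],
    [0.3,[-3.6,0,2.1],[0,0,0]],
    [0.3,[-4.1,0,2.4],[0,0,0]],
    [0.3,[-4.1,0,2.4],[0,0,0]],
    [0.3,[-4.1,0,2.4],[0,0,0]],
    [0.3,[-3.0,0,1.75],[0,0,0]],
  ],
)

```text
t: 11.93
tcp_pos: [633.5, -79.3, 10.0]
ee_rot: [0.122, 2.616, -0.031]
ft_force: [0.7, 0.5, 0.3]
finger_gap: 0.35
grasp_force: 0.0
```

Emit:
step_arm(
  deltas=[
    [0.3,[1.5,0,-0.8],[0,0,0]],
    [0.3,[4.5,0,-2.5],[0,0,0]],
    [0.3,[6.0,0,-5],[0,0,0]],
    [0,[6.0,0,-8.5],[0,0,0]],
    [-0.5,[6.0,0,-12],[0,0,0]],
    [-0.5,[6.0,0,-15],[0,0,0]],
    [-0.5,[6.0,0,-15],[0,0,0]],
    [-0.5,[6.0,0,-15],[0,0,0]],
  ],
)

```text
t: 12.6
tcp_pos: [506.5, -67.6, 111.5]
ee_rot: [0.122, 2.614, -0.032]
ft_force: [-0.9, -0.5, 0.2]
finger_gap: 0.749
grasp_force: 0.0
```

```bash
python3 -c "
from h import *
t=r.calibration('top');T=r.read_camera('top')
hsv=cv2.cvtColor(T,cv2.COLOR_RGB2HSV)
m=cv2.inRange(hsv,(18,120,30),(34,255,255));m[:185]=0;m[225:]=0;m[:,350:390]*=1;m[:,:345]=0;m[:,398:]=0
m2=(T.max(2)<38).astype(np.uint8)*255;m2[:180]=0;m2[230:]=0;m2[:,:345]=0;m2[:,402:]=0
for m in(m2,):
  n,l,s,ce=cv2.connectedComponentsWithStats(m);
  for k in np.argsort(-s[1:,4])[:2]+1: print(s[k],ce[k].round(1),store(plane(t,(s[k][0]+s[k][2]/2,s[k][1]+14),36)).round(1))
c=r.calibration('wrist');im=r.read_camera('wrist');hsv=cv2.cvtColor(im,cv2.COLOR_RGB2HSV)
m=cv2.inRange(hsv,(22,170,50),(32,255,255));n,l,s,ce=cv2.connectedComponentsWithStats(m);k=1+np.argmax(s[1:,4]);print('wrist yellow',s[k],store(plane(c,ce[k],28)).round(1))
o=r.observe();print(o['joints'].round(3))
go((70,0,190,35))"
```

```text
[360 190  28  18 165] [374.3 195.8] [ 82.5 -63.1  36. ]
[362 210  21  10  97] [371.4 215.3] [ 35.  -58.1  36. ]
wrist yellow [293 339  52  16 347] [ 86.6 -61.8  28. ]
[-0.24   0.165  2.1    0.208  0.367 -1.893]
t 12.7 tcp store [-82.1 -61.1 109.3] gap 0.749 F [ 0.6 -0.3 -0.5] grip 0.0
(70, 0, 190, 35) [-17.19, 6.17, 0.58] [-0.0, -0.09, -0.003]
```

```bash
python3 -c "
from h import *
go((70,0.5,205,30))"
```

```text
t 12.7 tcp store [-82.1 -61.1 109.3] gap 0.749 F [ 0.6 -0.3 -0.5] grip 0.0
(70, 0.5, 205, 30) [-17.93, 6.22, -0.73] [-0.0, -0.002, -0.003]
```

Emit:
step_arm(
  deltas=[
    [-0.4,[-3,1,-1],[0,0,0]],
    [-0.4,[-6.5,2.2,-1.2],[0,0,0]],
    [-0.4,[-10,3.5,-1.2],[0,0,0]],
    [-0.4,[-13.5,4.7,-0.9],[0,0,0]],
    [-0.4,[-16.5,5.8,-0.7],[0,0,0]],
    [-0.4,[-17.9,6.2,-0.7],[0,0,0]],
    [-0.4,[-17.9,6.2,-0.7],[0,0,0]],
    [-0.4,[-17.9,6.2,-0.7],[0,0,0]],
  ],
)

```text
t: 13.37
tcp_pos: [663.2, -19.7, 202.9]
ee_rot: [0.121, 2.62, -0.03]
ft_force: [0.2, -0.3, -1.3]
finger_gap: 0.7
grasp_force: 0.0
```

```bash
python3 -c "
from h import *
c=r.calibration('wrist');im=r.read_camera('wrist');hsv=cv2.cvtColor(im,cv2.COLOR_RGB2HSV)
m=cv2.inRange(hsv,(0,120,30),(10,255,200));n,l,s,ce=cv2.connectedComponentsWithStats(m)
for k in np.argsort(-s[1:,4])[:3]+1: print(s[k],ce[k].round(0))
print('expected knob px',proj(c,world((111.5,0,137.8))).round(0), proj(c,world((121.5,0,137.8))).round(0))
o=r.observe();print(o['joints'].round(3))
go((121,0.5,121,30))"
```

```text
[306 269  25  26 116] [318. 284.]
[313 247  15  14  62] [320. 254.]
[298 256  12  14  48] [304. 262.]
expected knob px [318. 261.] [318. 273.]
[-0.084  0.339  1.616 -0.005  0.668 -1.559]
t 13.42 tcp store [ 69.3   0.3 202.8] gap 0.697 F [ 0.3 -0.4 -0.4] grip 0.0
(121, 0.5, 121, 30) [-0.44, 0.02, 9.67] [-0.0, -0.005, -0.003]
```

Emit:
step_arm(
  deltas=[
    [-0.4,[-0.4,0,2.5],[0,0,0]],
    [-0.4,[-0.4,0,5],[0,0,0]],
    [-0.4,[-0.4,0,7.5],[0,0,0]],
    [-0.4,[-0.4,0,8.8],[0,0,0]],
    [-0.4,[-0.4,0,9.6],[0,0,0]],
    [-0.4,[-0.4,0,9.6],[0,0,0]],
    [0.3,[-0.4,0,9.6],[0,0,0]],
    [0.6,[-0.4,0,9.6],[0,0,0]],
  ],
)

```text
t: 14.08
tcp_pos: [714.3, -24.7, 125.0]
ee_rot: [0.122, 2.616, -0.031]
ft_force: [-0.2, 1.8, 0.7]
finger_gap: 0.425
grasp_force: 1.5
```

Emit:
step_arm(
  deltas=[
    [0.6,[0,0,0],[0,0,0]],
    [0.6,[0,0,0],[0,0,0]],
    [0.6,[0,0,0],[0,0,0]],
    [0.6,[0,0,0],[0,0,0]],
    [0.6,[0,0,0],[0,0,0]],
    [0.6,[0,0,0],[0,0,0]],
    [0.6,[0,0,0],[0,0,0]],
    [0.6,[0,0,0],[0,0,0]],
  ],
)

```text
t: 14.75
tcp_pos: [714.2, -23.2, 125.5]
ee_rot: [0.121, 2.616, -0.029]
ft_force: [-5.7, 9.3, 3.5]
finger_gap: 0.371
grasp_force: 59.1
```

```bash
python3 -c "
from h import *
o=r.observe();print(o['joints'].round(3))
x,y,z=store(o['tcp_pos'])
go((x-.766*124,y,z-.6428*124,30))"
```

```text
[-0.083  0.537  1.528 -0.004  0.554 -1.558]
t 14.75 tcp store [120.9   1.6 125.5] gap 0.371 F [-5.7  9.3  3.5] grip 59.067916232161224
(np.float64(25.95978363881008), np.float64(1.632978725739303), np.float64(45.813182859178596), 30) [12.21, -0.03, 2.16] [0.001, -0.001, -0.002]
```

Emit:
step_arm(
  deltas=[
    [0.6,[0.5,0.05,0.09],[0,0,0]],
    [0.6,[1.4,0.1,0.25],[0,0,0]],
    [0.6,[2.3,0.1,0.41],[0,0,0]],
    [0.6,[3.2,0.1,0.56],[0,0,0]],
    [0.6,[4.1,0.1,0.72],[0,0,0]],
    [0.6,[5.0,0.1,0.88],[0,0,0]],
    [0.6,[5.9,0.1,1.04],[0,0,0]],
    [0.6,[6.4,0.1,1.13],[0,0,0]],
  ],
)

```text
t: 15.42
tcp_pos: [664.6, -19.1, 83.7]
ee_rot: [0.122, 2.615, -0.031]
ft_force: [0.0, -1.7, 8.4]
finger_gap: 0.37
grasp_force: 61.4
```

```bash
python3 -c "
from h import *
o=r.observe();print(o['joints'].round(3))
go((26,1.5,45.8,30))"
```

```text
[-0.082  0.503  1.7   -0.011  0.415 -1.551]
t 15.42 tcp store [71.2  1.3 83.7] gap 0.37 F [ 0.  -1.7  8.4] grip 61.431202103267424
(26, 1.5, 45.8, 30) [5.81, 0.01, 1.02] [-0.001, 0.001, -0.003]
```

Emit:
step_arm(
  deltas=[
    [0.6,[0.8,0,0.14],[0,0,0]],
    [0.6,[1.6,0,0.28],[0,0,0]],
    [0.6,[2.4,0,0.42],[0,0,0]],
    [0.6,[3.2,0,0.56],[0,0,0]],
    [0.6,[3.9,0,0.69],[0,0,0]],
    [0.6,[4.6,0,0.81],[0,0,0]],
    [0.6,[5.0,0,0.88],[0,0,0]],
    [0.6,[5.3,0,0.93],[0,0,0]],
  ],
)

```text
t: 16.08
tcp_pos: [623.9, -15.8, 49.4]
ee_rot: [0.122, 2.614, -0.032]
ft_force: [-2.6, -6.5, 7.5]
finger_gap: 0.369
grasp_force: 61.5
```

Emit:
step_arm(
  deltas=[
    [0.6,[0.2,0,0.04],[0,0,0]],
    [0.6,[0.4,0,0.07],[0,0,0]],
    [0.6,[0.4,0,0.07],[0,0,0]],
    [0.6,[0.4,0,0.07],[0,0,0]],
    [0.6,[0.4,0,0.07],[0,0,0]],
    [0.6,[0.4,0,0.07],[0,0,0]],
    [0.6,[0.4,0,0.07],[0,0,0]],
    [0.6,[0.4,0,0.07],[0,0,0]],
  ],
)

```text
t: 16.75
tcp_pos: [620.7, -15.6, 46.7]
ee_rot: [0.122, 2.615, -0.032]
ft_force: [-5.7, -6.9, 8.4]
finger_gap: 0.368
grasp_force: 61.6
```

```bash
python3 -c "
from h import *
go((26,1.5,45.8,30))"
```

```text
t 16.75 tcp store [27.1  0.9 46.7] gap 0.368 F [-5.7 -6.9  8.4] grip 61.637812396511436
(26, 1.5, 45.8, 30) [0.14, 0.06, 0.02] [-0.001, 0.0, -0.003]
```

Emit:
step_arm(
  deltas=[
    [0.6,[0.1,0.05,0],[0,0,0]],
    [0.6,[0.2,0.05,0.01],[0,0,0]],
    [0.6,[0.3,0.05,0.03],[0,0,0]],
    [0.6,[0.3,0.05,0.03],[0,0,0]],
    [0.6,[0.3,0.05,0.03],[0,0,0]],
    [0.6,[0.3,0.05,0.03],[0,0,0]],
    [0.6,[0.3,0.05,0.03],[0,0,0]],
    [0.6,[0.3,0.05,0.03],[0,0,0]],
  ],
)

```text
t: 17.42
tcp_pos: [618.5, -15.3, 44.9]
ee_rot: [0.123, 2.615, -0.032]
ft_force: [-2.3, -11.4, 5.1]
finger_gap: 0.371
grasp_force: 61.4
```

Emit:
step_arm(
  deltas=[
    [0.6,[0.15,0,0.03],[0,0,0]],
    [0.6,[0.3,0,0.05],[0,0,0]],
    [0.6,[0.3,0,0.05],[0,0,0]],
    [0.6,[0.3,0,0.05],[0,0,0]],
    [0.6,[0.3,0,0.05],[0,0,0]],
    [0.6,[0.3,0,0.05],[0,0,0]],
    [0.6,[0.3,0,0.05],[0,0,0]],
    [0.6,[0.3,0,0.05],[0,0,0]],
  ],
)

```text
t: 18.08
tcp_pos: [616.1, -15.1, 42.9]
ee_rot: [0.123, 2.615, -0.032]
ft_force: [-0.7, -13.0, 4.9]
finger_gap: 0.372
grasp_force: 61.3
```

Emit:
step_arm(
  deltas=[
    [0.6,[0.15,-0.1,0.03],[0,0,0]],
    [0.6,[0.3,-0.1,0.05],[0,0,0]],
    [0.6,[0.4,-0.1,0.07],[0,0,0]],
    [0.6,[0.4,-0.1,0.07],[0,0,0]],
    [0.6,[0.4,-0.1,0.07],[0,0,0]],
    [0.6,[0.4,-0.1,0.07],[0,0,0]],
    [0.6,[0.4,-0.1,0.07],[0,0,0]],
    [0.6,[0.4,-0.1,0.07],[0,0,0]],
  ],
)

```text
t: 18.75
tcp_pos: [615.8, -15.2, 42.8]
ee_rot: [0.122, 2.607, -0.032]
ft_force: [15.6, -3.8, 4.8]
finger_gap: 0.368
grasp_force: 60.6
```

Stopped with the resisting force up to 16 N: the cover is down. I'll release and back off.

Emit:
step_arm(
  deltas=[
    [0,[0,0,0],[0,0,0]],
    [-0.4,[0,0,0],[0,0,0]],
    [-0.4,[0,0,0],[0,0,0]],
    [-0.4,[0,0,0],[0,0,0]],
    [-0.4,[0,0,0],[0,0,0]],
    [-0.4,[0,0,-2],[0,0,0]],
    [-0.4,[0,0,-5],[0,0,0]],
    [-0.4,[0,0,-8],[0,0,0]],
  ],
)

```text
t: 19.42
tcp_pos: [571.9, -10.9, 108.1]
ee_rot: [0.122, 2.62, -0.031]
ft_force: [0.4, -0.1, -0.6]
finger_gap: 0.701
grasp_force: 0.0
```

Emit:
step_arm(
  deltas=[
    [-0.4,[0,0,-3],[0,0,0]],
    [-0.4,[0,0,-6],[0,0,0]],
    [-0.4,[1,0,-9],[0,0,0]],
    [-0.4,[2,0,-11],[0,0,0]],
    [-0.4,[2,0,-11],[0,0,0]],
    [-0.4,[2,0,-11],[0,0,0]],
    [-0.4,[2,0,-11],[0,0,0]],
    [-0.4,[2,0,-11],[0,0,0]],
  ],
)

```text
t: 20.08
tcp_pos: [501.4, -4.4, 192.8]
ee_rot: [0.122, 2.619, -0.031]
ft_force: [0.2, -0.5, 0.1]
finger_gap: 0.702
grasp_force: 0.0
```

```bash
python3 -c "
from h import *
go()
for n in('top','side','wrist'):
  c=r.calibration(n);im=r.read_camera(n);cv2.imwrite('pics/end_'+n+'.png',im[:,:,::-1])
  hsv=cv2.cvtColor(im,cv2.COLOR_RGB2HSV)
  p=proj(c,world((17.5,0.5,57.8)));m=cv2.inRange(hsv,(0,110,20),(11,255,180))
  q=m.copy()*0;cv2.circle(q,tuple(int(v) for v in p),40,255,-1);m&=q
  print(n,p.round(0),'brown centroid',np.argwhere(m>0).mean(0)[::-1].round(1),(m>0).sum())
"
```

```text
t 20.08 tcp store [-92.7   1.3 192.8] gap 0.702 F [ 0.2 -0.5  0.1] grip 0.0
top [343. 226.] brown centroid [nan nan] 0
side [363. 277.] brown centroid [361.  276.1] 58
wrist [318. 254.] brown centroid [317.5 250.4] 898<string>:9: RuntimeWarning: Mean of empty slice.
  ret = um.true_divide(
```

```bash
python3 -c "
from cell import r
print(r.finish_job())"
```

```text
the job is handed in; nothing more can be done
None
```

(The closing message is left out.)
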